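# Sort the sample containers into their trays

## Robot

A 6-joint arm with a two-finger parallel gripper is mounted at the origin on the work surface. World frame = base frame: x ahead of the robot, y to its left, z up, the work surface at z = 0. Lengths are in mm, angles in rad, forces in N, time in s.
With the tool pointing down it reaches from about 350 to 975 mm from the base axis. Payload 7.1 kg.
Tool frame: the origin (TCP) lies midway between the tips of the shut fingers; the grasp point (between the pads) lies ctrl.tcp_to_grasp behind it (ctrl.tcp_to_grasp is the distance from the TCP to the grasp point, in mm); z points along the fingers, y is the direction in which the jaws open and shut (so a half turn about z gives the same grasp; the last joint's range is limited). The gripper opens to 88 mm and grips with 3 to 60 N. Pads are 20 mm wide; open, the fingers measure 115 mm over their backs; the gripper's body (75 mm by 178 mm) begins 61 mm behind the grasp point.
Start: joints at [-1.345, 0.423, 1.63, -0, 1.089, -0.019], TCP at [151.496, -606.345, 222.675] pointing down, gripper open.
Joint ranges: [-3, 3], [-0.9, 2.11], [0.09, 2.58], [-1.31, 4.45], [0.11, 2.69], [-2.54, 2.54]. Speed limits (rad/s): [2.39, 2.39, 3.01, 3.14, 3.14, 3.14].

## Interface

Orientations are given as a rotation vector (axis times angle).
In Python, from workcell import ctrl gives the robot as it stands.
- The arm moves only by the tool play_rows, never from a script. Its argument "increments" is text: rows parted by semicolons, each of 5 numbers parted by spaces: the opening, from 0 (shut) to 1 (fully open), then the shift along the world's x, y, z in m, then the turn about the world's z in degrees. A call has 1 to 20 rows; each row shifts and turns the commanded pose from where the row before left it; what a row does not reach is not made up. A row lasts 1/10 s, in which the tool goes at most 50 mm and 8.59 degrees, less where a joint would pass 70% of its speed; a pose out of reach is approached as far as the arm can. A call is refused whole if a number of a shift passes 0.05 or a number of a turn 8.59, either way. A call with a gripper value outside its range is refused whole. The fingers move at their own pace and stop on an object; the grip force is fixed at half the most. Time passes only in rows, so rows that do not move let the fingers close. It gives the time, the measured TCP pose, the force and the opening at its end, in the units of the state.
- ctrl.get_obs(): the state, without advancing time (a new reading comes with each control period).
- ctrl.get_image(name): name is "side" or "top" or "wrist"; returns a dict with "img" (384x512x3 uint8, red, green, blue), "range_z" (384x512 float32, mm along the optical axis (not along the pixel's ray), 0 where there is no reading), "vertical_fov" (degrees; the focal length in pixels is half the picture's height over the tangent of half this angle, whatever the lens; pixels are square), "cx", "cy" (the principal point, pixels), "origin" and "attitude" of the camera in the world. Camera axes: x right, y down, z forward; pixel columns grow to the right and rows downward; lengths in mm; the calibration is good to about 2 mm. A picture is of the moment at which its call begins.
- ctrl.close_job(): hands the job in, once; it reports no verdict.
The state is a dict: "t": time; "qpos": joint angles; "qvel": joint speeds; "joint_torque": joint torques, N m; "ee_pos": TCP position; "orientation": TCP orientation; "ft_force": force on the tool from outside, world axes, zero at the start; "moment": the same for the moment, N m; "width": finger opening in mm.
Only numpy, scipy, OpenCV 4.12 (cv2) and the standard library are available. Lean on these libraries where they do the work, as an engineer would, in place of code of your own. Each camera call takes 0.05 s, during which the arm holds its last target. There are 200 camera calls.

## Task

Put the five loose sample containers away: each steel tray has one piece fixed at one end that shows the kind it is for, so put both squat jars, both slim bottles and the slide case each into the tray of its own kind. Set them down rather than dropping them, the jars and bottles standing upright and the case lying flat on the tray's floor, lid up. Leave the beaker and the timer where they are.

Things in the scene. Friction and masses are not known exactly. Their poses are not given: they have to be found in the camera images.
- jar_a_center (a point): Loose squat sample jar standing upright: white round body with a flat white lid almost as wide, diameter 46 mm, height 45 mm, about 60 g. The point is its centre, half-way up (22.5 mm above its foot).
- jar_b_center (a point): Loose squat sample jar standing upright: white round body with a flat white lid almost as wide, diameter 46 mm, height 45 mm, about 60 g. The point is its centre, half-way up (22.5 mm above its foot). The same as the other jar.
- bottle_a_center (a point): Loose slim sample bottle standing upright: white round body of diameter 32 mm up to 55 mm, then a shoulder and a white cap of diameter 23 mm; height 75 mm, about 60 g. The point is its centre line half-way up (37.5 mm above its foot).
- bottle_b_center (a point): Loose slim sample bottle standing upright: white round body of diameter 32 mm up to 55 mm, then a shoulder and a white cap of diameter 23 mm; height 75 mm, about 60 g. The point is its centre line half-way up (37.5 mm above its foot). The same as the other bottle.
- slide_case_center (a point): Loose small slide case lying flat: a rectangular white case with a white lid and a small steel latch, 30 mm (its x) by 80 mm (its y) by 34 mm high, about 70 g. The point is its centre, 17 mm above its underside; z up, yaw gives its turn; take it across its 30 mm width.
- jar_tray: A fixed open steel tray on the bench, outside 130 (its x) by 210 (its y) by 22 mm high, walls and floor 4 mm thick. Origin: centre of its underside; z up; yaw gives its turn. The tray for jars: one squat jar like the loose ones is fixed on its floor at x = 0, y = -72 mm. Free floor: the rest, from about y = -49 to y = +101 mm and x = -61 to +61 mm.
- bottle_tray: A fixed open steel tray on the bench, outside 130 (its x) by 210 (its y) by 22 mm high, walls and floor 4 mm thick. Origin: centre of its underside; z up; yaw gives its turn. The tray for bottles: one slim bottle like the loose ones is fixed on its floor at x = 0, y = -72 mm. Free floor: the rest, from about y = -56 to y = +101 mm and x = -61 to +61 mm.
- case_tray: A fixed open steel tray on the bench, outside 130 (its x) by 210 (its y) by 22 mm high, walls and floor 4 mm thick. Origin: centre of its underside; z up; yaw gives its turn. The tray for slide cases: one slide case like the loose one is fixed on its floor at x = 0, y = -78 mm, its 80 mm length along the tray's x. Free floor: the rest, from about y = -63 to y = +101 mm and x = -61 to +61 mm.
- beaker_center (a point): Loose empty glass beaker standing among the containers, rim diameter 50 mm, height 60 mm, to be left alone. The point is its centre, 30 mm above the bench.
- timer_center (a point): Loose flat black bench timer lying among the containers, 56 by 56 by 17 mm, to be left alone. The point is its centre, 8 mm above the bench.
There are look-alikes about, which are no part of the job. What is shaped like the part that bears bottle_a_center but black is not meant.

How it is judged:
By the outcome, as a careful person would: the job done as asked, in the order asked, and still so for the second after the job is handed in, with the robot touching nothing.
It also fails if it takes over 120 s, if anything falls off the work surface, if the arm or the gripper's body presses on something with over 40 N, if the wrist force passes 120 N, or if a joint passes its speed limit or range.

## Working session

There is one attempt and no reset: what is moved stays moved. The work goes in short steps, Python scripts to look and compute and a tool call to move; the robot and the scene stay as the last step left them, time stands still between calls to the robot, and variables do not carry over. Pictures are saved under pics/ and viewed, on a budget of 14 in all, crops included, one or two more only if the job needs it, and the job is handed in when it is done.

Besides the shell and the picture viewer there is one more tool, called after ">>>" in YAML: its name, and indented under it one key for each argument. play_rows: Moves the arm, as the interface text tells. Its arguments: {"type":"object","properties":{"increments":{"type":"string"}},"required":["increments"]}

```bash
mkdir -p pics
cat > h.py <<'E'
import numpy as np,cv2
from workcell import ctrl
def grab(n,save=None):
    d=ctrl.get_image(n)
    if save: cv2.imwrite('pics/'+save,cv2.cvtColor(d['img'],cv2.COLOR_RGB2BGR))
    return d
def R(d):
    a=np.array(d['attitude'],float)
    return a if a.shape==(3,3) else cv2.Rodrigues(a)[0]
def cloud(d):
    f=192/np.tan(np.radians(d['vertical_fov'])/2)
    v,u=np.mgrid[:384,:512]; z=d['range_z']
    P=np.stack([(u-d['cx'])/f*z,(v-d['cy'])/f*z,z],-1)
    W=P@R(d).T+np.array(d['origin']); W[z==0]=np.nan
    return W
def ray(d,u,v,h):
    f=192/np.tan(np.radians(d['vertical_fov'])/2)
    r=R(d)@np.array([(u-d['cx'])/f,(v-d['cy'])/f,1]); o=np.array(d['origin'])
    return o+r*(h-o[2])/r[2]
E
python3 - <<'E'
from h import *
print(ctrl.get_obs(), ctrl.tcp_to_grasp)
for n in ['top','side']:
    d=grab(n,n+'0.png'); print(n,d['origin'],d['attitude'],d['vertical_fov'],d['cx'],d['cy'])
    i=cv2.imread('pics/%s0.png'%n); cv2.imwrite('pics/%s0b.png'%n,cv2.resize(i,(800,600),interpolation=cv2.INTER_CUBIC))
E
```

```text
{'t': 0.0, 'qpos': array([-1.34501080e+00,  4.23841460e-01,  1.63066619e+00,  3.83357397e-06,
        1.08865595e+00, -1.90116620e-02]), 'qvel': array([-0.00025366,  0.00063951,  0.0012112 ,  0.00229413,  0.0009669 ,
       -0.00088105]), 'joint_torque': array([-1.35939474e-03, -5.44620252e+01, -2.73668075e+01,  6.42558374e-02,
        2.27145420e-02, -1.03330653e-04]), 'ee_pos': array([ 151.36765698, -605.81342868,  221.91069037]), 'orientation': array([-3.11653837e+00, -3.83373518e-01,  2.49239852e-04]), 'ft_force': array([ 0.21976463,  0.09599698, -0.49653256]), 'moment': array([ 0.02193403, -0.02913885, -0.01005922]), 'width': 87.73035882663115} 18.700000000000003
top [318.82447754  -6.93183735 999.97729779] [-2.12142064  2.11236814 -0.17374791] 53.451118414630535 257.09742217335656 192.65418540961312
side [271.40163788 808.47399443 567.78482526] [-0.32787509  2.59152867 -1.47376755] 52.96133958600576 250.76668441214574 196.5967652288372
```

View pics/top0b.png

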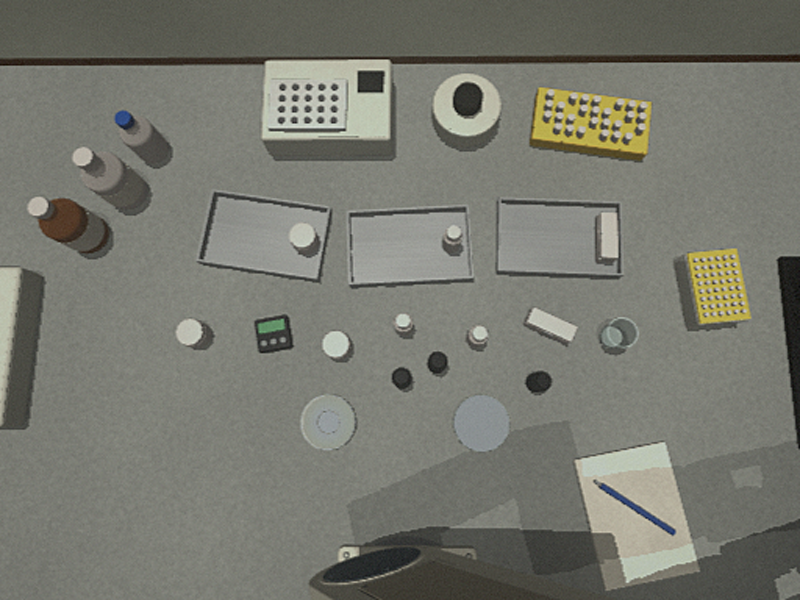

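View pics/side0b.png

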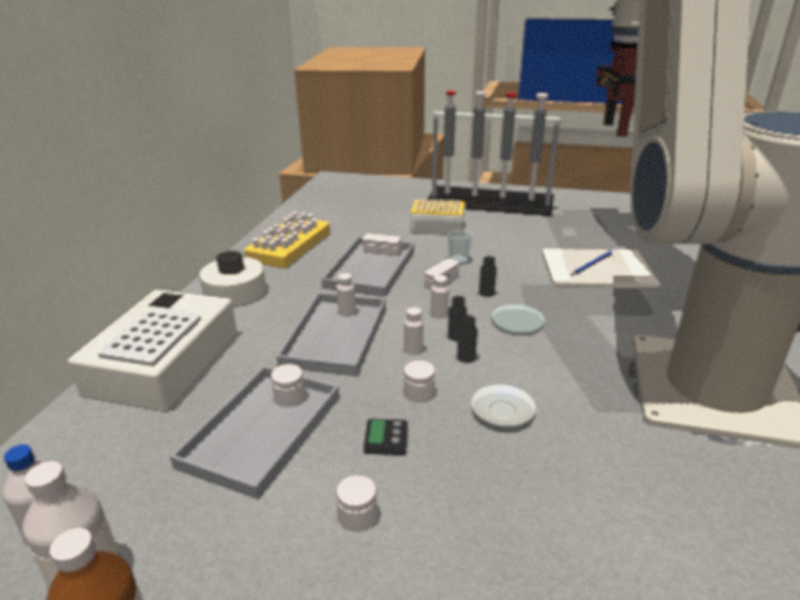

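The top view (800x600) shows the loose jars at (190,333) and (336,345), the white bottles at (403,323) and (479,336), and the case at (550,325). The black look-alike bottles at (402,378), (437,362) and (538,381) are not meant. The trays are, left to right, jar, bottle and case. The beaker is at (618,334) and the timer at (273,334).

Run:
```python
from h import *
d=grab('top'); W=cloud(d); img=d['img'].astype(int)
k=1.5625
print('bench z',np.nanmedian(W[240:250,200:215,2]))
white=(img.min(2)>140).astype(np.uint8)
for n,(u,v,zl,zh) in dict(jarA=(190,333,38,52),jarB=(336,345,38,52),botA=(403,323,66,84),botB=(479,336,66,84),case=(550,325,27,41),fjar=(303,237,40,60),fbot=(453,235,70,90),fcase=(607,237,30,46),beak=(618,334,45,70),timer=(273,334,10,25)).items():
    c,r=int(u/k),int(v/k); s=34
    w=W[r-s:r+s,c-s:c+s].reshape(-1,3)
    m=(w[:,2]>zl)&(w[:,2]<zh)
    # nearest component
    mm=m.reshape(2*s,2*s).astype(np.uint8)
    nc,L,st,ce=cv2.connectedComponentsWithStats(mm)
    if nc<2: print(n,'none');continue
    j=1+np.argmin(np.hypot(*(ce[1:]-s).T)-0.05*st[1:,4])
    p=w[(L==j).ravel()]
    h=np.median(p[:,2])
    rect=cv2.minAreaRect(p[:,:2].astype(np.float32))
    print(n,len(p),'mid',np.round((p.min(0)+p.max(0))/2,1),'mean',np.round(p.mean(0),1),'h',round(h,1),'rect',np.round(rect[0],1),np.round(rect[1],1),round(rect[2],1))
# trays: rim points
m=((W[...,2]>14)&(W[...,2]<32)).astype(np.uint8)
m=cv2.morphologyEx(m,cv2.MORPH_CLOSE,np.ones((3,3)))
nc,L,st,ce=cv2.connectedComponentsWithStats(m)
for j in range(1,nc):
    if st[j,4]>120:
        p=W[L==j]; p=p[(p[:,2]>14)&(p[:,2]<32)]
        r=cv2.minAreaRect(p[:,:2].astype(np.float32)); print('rim',st[j]*k,np.round(r[0],1),np.round(r[1],1),round(r[2],1),np.median(p[:,2]))
i=cv2.imread('pics/top0.png'); cv2.imwrite('pics/crop.png',cv2.resize(i[190:260,100:420],(800,175),interpolation=cv2.INTER_CUBIC))
```

```text
bench z 0.27352061219136203
jarA 246 mid [444.6 357.   44. ] mean [444.2 356.1  45.1] h 45.0 rect [444.6 357. ] [43.8 41.5] 90.0
jarB 238 mid [426.6 117.8  44.1] mean [425.7 117.8  44.8] h 44.8 rect [426.6 117.7] [43.1 40.5] 1.2
botA 66 mid [459.2   9.   74.6] mean [459.3   9.1  75.2] h 75.3 rect [459.1   9. ] [19.7 20.5] 89.5
botB 69 mid [ 439.9 -110.6   73.6] mean [ 439.8 -110.6   74.5] h 74.6 rect [ 439.9 -110.5] [19.9 19.7] 88.5
case 354 mid [ 460.  -233.9   32.9] mean [ 460.2 -233.1   33.3] h 33.4 rect [ 459.6 -232.9] [79.  31.2] 65.1
fjar 227 mid [607.4 178.5  47.2] mean [606.4 177.9  48.9] h 48.9 rect [607.4 178.4] [43.1 43.2] 74.0
fbot 69 mid [603.4 -70.5  77.4] mean [602.4 -71.3  78.3] h 78.6 rect [602.9 -71.7] [21.2 21.3] 41.7
fcase 345 mid [ 610.8 -333.2   36.8] mean [ 610.4 -332.3   37.1] h 37.1 rect [ 610.7 -332.9] [28.9 77.9] 87.3
beak 147 mid [ 443.9 -337.7   54.5] mean [ 445.1 -339.6   55.7] h 57.3 rect [ 444.1 -337.2] [47.9 47.9] 38.3
timer 457 mid [446.6 228.5  16.9] mean [446.  227.2  16.4] h 16.4 rect [446.4 227.9] [56.2 56.3] 11.7
rim [ 531.25     87.5     120.31
[... 411 characters left out ...]
126.5625   79.6875 1081.25  ] [ 614.3 -255.8] [211.1 132.2] 87.6 21.122259527357528
rim [346.875  204.6875 126.5625  81.25   821.875 ] [599.6   0.6] [131.6 210.5] 3.1 21.558897508709038
rim [676.5625 256.25    21.875   71.875  250.    ] [ 516.4 -457. ] [119.4  13.3] 11.1 23.15806220698778
rim [ 10.9375 270.3125  28.125  156.25   746.875 ] [421.4 637.7] [  9.  257.3] 89.6 23.25521047867153
rim [525.     307.8125  53.125   35.9375 315.625 ] [ 459.4 -232.6] [79.3 30.8] 65.9 29.889691810198826
rim [254.6875 314.0625  37.5     39.0625 692.1875] [446.4 227.5] [56.2 54.4] 11.0 16.712953007342207
rim [593.75   470.3125  85.9375  65.625  529.6875] [ 175.8 -353.7] [147.   40.7] 57.5 19.488848009323647
```

View pics/crop.png

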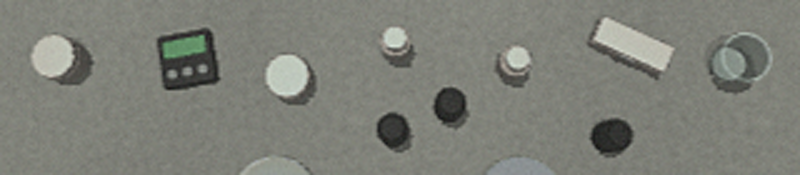

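The crop confirms the white pieces as the targets; the black bottles are separate. All sizes and heights match the description. I'll take the case first. Its jaw direction is −24.5°, and the jaw is at −76° now.

>>> play_rows:
  increments: "1 0.022 0.0266 -0.006 3.68;1 0.022 0.0266 -0.006 3.68;1 0.022 0.0266 -0.006 3.68;1 0.022 0.0266 -0.006 3.68;1 0.022 0.0266 -0.006 3.68;1 0.022 0.0266 -0.006 3.68;1 0.022 0.0266 -0.006 3.68;1 0.022 0.0266 -0.006 3.68;1 0.022 0.0266 -0.006 3.68;1 0.022 0.0266 -0.006 3.68;1 0.022 0.0266 -0.006 3.68;1 0.022 0.0266 -0.006 3.68;1 0.022 0.0266 -0.006 3.68;1 0.022 0.0266 -0.006 3.68;0.7 0 0 0 0;0.7 0 0 0 0"

```text
t: 1.75
ee_pos: [459.5, -233.4, 138.4]
orientation: [-2.64, -1.702, 0.001]
ft_force: [0.5, 0.5, 0.0]
width: 75.2
```

Run:
```python
from h import *
o=ctrl.get_obs(); v=o['orientation']; print(o['t'],o['ee_pos'],v,2*np.degrees(np.arctan2(v[1],v[0]))%360-90,o['ft_force'])
d=grab('wrist','w1.png'); W=cloud(d)
m=((W[...,2]>28)&(W[...,2]<40)).astype(np.uint8)
nc,L,st,ce=cv2.connectedComponentsWithStats(m)
for j in range(1,nc):
    if st[j,4]>300:
        r=cv2.minAreaRect(W[L==j][:,:2].astype(np.float32)); print(st[j],np.round(r[0],1),np.round(r[1],1),r[2])
```

```text
1.75 [ 459.48987074 -233.44414552  138.40135389] [-2.64004086e+00 -1.70177849e+00  8.45766586e-04] -24.388093530392553 [0.48536432 0.54616664 0.04689644]
[ 235  145   36   89 2946] [ 456.8 -234.8] [78.4 30.1] 64.89134979248047
[ 406  192  100   61 3157] [ 607.6 -334.9] [29.5 78.9] 87.57808685302734
```

View pics/w1.png

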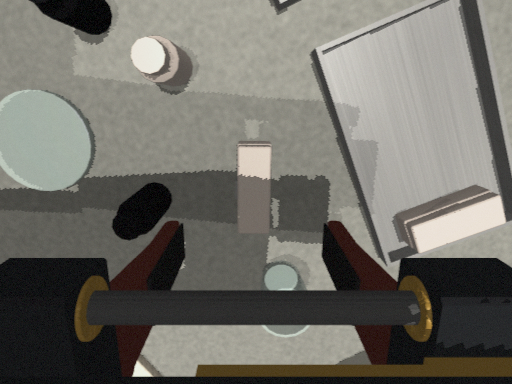

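The wrist view shows the case (254,187) square between the fingers and the beaker clear of them, so I descend and grip.

>>> play_rows:
  increments: "0.7 -0.001 -0.001 -0.03 0;0.7 0 0 -0.03 0;0.7 0 0 -0.03 0;0.7 0 0 -0.02 0;0.7 0 0 -0.012 0;0.7 0 0 -0.01 0;0.7 0 0 0 0;0.3 0 0 0 0;0.1 0 0 0 0;0 0 0 0 0;0 0 0 0 0;0 0 0 0 0;0 0 0 0 0;0 0 0 0 0;0 0 0 0.01 0;0 0 0 0.02 0;0 0 0 0.03 0"

```text
t: 3.5
ee_pos: [457.3, -234.3, 66.5]
orientation: [-2.639, -1.699, 0.003]
ft_force: [0.4, -1.3, -0.7]
width: 29.6
```

>>> play_rows:
  increments: "0 0.022 0 0.01 3;0 0.032 0.001 0 5;0 0.032 0.001 0 5;0 0.032 0 0 5;0 0.028 0 0 4;0 0.011 0 0 0;0 0 0 0 0;0 0 0 -0.02 0;0 0 0 -0.02 0;0 0 0 -0.012 0;0 0 0 -0.006 0;0 0 0 0 0"

```text
t: 4.7
ee_pos: [614.4, -232.8, 18.0]
orientation: [-2.268, -2.171, 0.001]
ft_force: [-0.0, 0.4, -0.8]
width: 29.7
```

>>> play_rows:
  increments: "0 0 0 -0.004 0;0 0 0 -0.0025 0;0 0 0 0 0"

```text
t: 5.0
ee_pos: [615.6, -233.0, 12.3]
orientation: [2.268, 2.173, 0.0]
ft_force: [-0.8, 0.7, -0.8]
width: 29.6
```

>>> play_rows:
  increments: "0 0 0 -0.001 0;0 0 0 -0.0005 0;0 0 0 0 0"

```text
t: 5.3
ee_pos: [615.7, -233.0, 11.2]
orientation: [2.268, 2.173, 0.0]
ft_force: [-0.8, -0.1, 4.4]
width: 30.0
```

Touched down at 4.4 N. I release, lift, and go over bottle B.

>>> play_rows:
  increments: "0.5 0 0 0 0;0.5 0 0 0 0;0.5 0 0 0 0;0.5 0 0 0.02 0;0.5 0 0 0.03 0;0.5 0 0 0.03 0;0.7 0 0 0.03 0;0.7 -0.02 0.013 0.01 1;0.7 -0.03 0.02 0 1;0.7 -0.03 0.02 0 1;0.7 -0.03 0.02 0 1;0.7 -0.03 0.02 0 1;0.7 -0.025 0.02 0 0.6;0.7 -0.012 0.008 0 0;0.7 0 0 0 0"

```text
t: 6.8
ee_pos: [437.5, -111.3, 130.8]
orientation: [-2.158, -2.282, 0.001]
ft_force: [0.5, 0.7, 0.5]
width: 61.8
```

```bash
cat >> h.py <<'E'
def find(d,zl,zh,near,rad=70):
    W=cloud(d); m=((W[...,2]>zl)&(W[...,2]<zh)).astype(np.uint8)
    nc,L,st,ce=cv2.connectedComponentsWithStats(m)
    for j in range(1,nc):
        if st[j,4]<30: continue
        p=W[L==j]; r=cv2.minAreaRect(p[:,:2].astype(np.float32))
        if np.hypot(r[0][0]-near[0],r[0][1]-near[1])<rad: print(st[j],np.round(r[0],1),np.round(r[1],1),round(r[2],1),'z',np.median(p[:,2]).round(1),'col',d['img'][L==j].mean(0).round())
E
python3 - <<'E'
from h import *
o=ctrl.get_obs(); print(o['ee_pos'],o['width'])
d=grab('wrist','w2.png')
find(d,66,84,(439,-111)); find(d,66,84,(459,9)); find(d,66,90,(603,-72))
d=grab('top'); find(d,28,46,(614,-232),60)
E
```

```text
[ 437.48832351 -111.30682926  130.7866699 ] 61.842686874518286
[239 190  32  34 833] [ 437.3 -112.1] [22.1 22.1] 56.7 z 75.8 col [112. 105.  98.]
[ 278    6   38   42 1242] [457.    7.4] [22.4 22.1] 3.3 z 75.8 col [219. 221. 212.]
[ 469  149   43   36 1215] [598.4 -73.3] [21.4 22.8] 11.1 z 79.4 col [183. 174. 165.]
[335 142  31  13 348] [ 616.4 -230.5] [77.6 31.1] 86.6 z 37.3 col [180. 179. 167.]
```

View pics/w2.png

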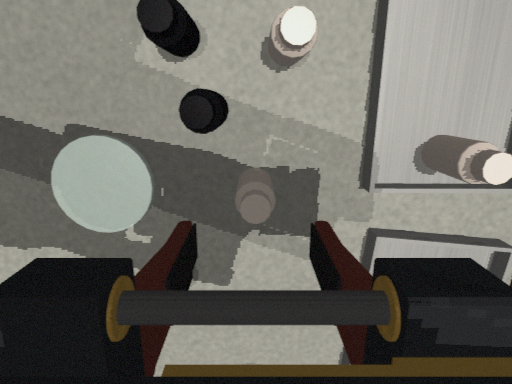

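The case stands right: top at 37 mm, in line with the tray. Bottle B (255,200), white in shade, is centred between the fingers, so I descend and grip.

>>> play_rows:
  increments: "0.7 0 -0.001 -0.03 0;0.7 0 0 -0.03 0;0.7 0 0 -0.03 0;0.7 0 0 -0.015 0;0.7 0 0 -0.01 0;0.7 0 0 0 0;0.3 0 0 0 0;0.1 0 0 0 0;0 0 0 0 0;0 0 0 0 0;0 0 0 0 0;0 0 0 0 0;0 0 0 0.01 0;0 0 0 0.02 0;0 0 0 0.03 0;0 0 0 0.01 0;0 0 0 0 0"

```text
t: 8.6
ee_pos: [439.5, -113.2, 87.1]
orientation: [2.157, 2.279, 0.003]
ft_force: [-0.3, -0.4, -0.1]
width: 31.9
```

>>> play_rows:
  increments: "0 0.008 0.008 0.02 0;0 0.02 0.022 0 0;0 0.021 0.024 0 0;0 0.021 0.024 0 0;0 0.021 0.024 0 0;0 0.021 0.024 0 0;0 0.021 0.024 0 0;0 0.014 0.016 0 0;0 0.0065 0.006 0 0;0 0 0 0 0;0 0 0 -0.02 0;0 0 0 -0.03 0;0 0 0 -0.02 0;0 0 0 -0.007 0;0 0 0 0 0;0 0 0 0 0"

```text
t: 10.2
ee_pos: [592.2, 58.6, 29.3]
orientation: [2.16, 2.281, 0.001]
ft_force: [-0.4, 0.5, -0.9]
width: 31.7
```

>>> play_rows:
  increments: "0 0 0 -0.004 0;0 0 0 -0.002 0;0 0 0 -0.001 0;0 0 0 0 0"

```text
t: 10.6
ee_pos: [592.0, 59.1, 21.8]
orientation: [2.159, 2.282, 0.0]
ft_force: [-0.6, 0.4, -0.9]
width: 31.8
```

>>> play_rows:
  increments: "0 0 0 -0.0005 0;0 0 0 -0.0005 0;0 0 0 0 0"

```text
t: 10.9
ee_pos: [592.0, 59.1, 20.6]
orientation: [-2.16, -2.282, 0.0]
ft_force: [0.2, 0.7, -0.4]
width: 31.3
```

>>> play_rows:
  increments: "0 0 0 -0.0005 0;0 0 0 -0.0005 0;0 0 0 0 0"

```text
t: 11.2
ee_pos: [592.1, 59.1, 20.3]
orientation: [2.16, 2.282, 0.0]
ft_force: [-2.0, 0.9, 5.7]
width: 31.2
```

>>> play_rows:
  increments: "0.6 0 0 0 0;0.6 0 0 0 0;0.6 0 0 0 0;0.6 0 0 0.02 0;0.6 0 0 0.03 0;0.6 0 0 0.03 0;0.7 0 0 0.02 0;0.7 -0.015 -0.006 0.01 0;0.7 -0.03 -0.012 0 0;0.7 -0.03 -0.011 0 0;0.7 -0.03 -0.011 0 0;0.7 -0.02 -0.008 0 0;0.7 -0.01 -0.004 0 0;0.7 0 0 0 0;0.7 0 0 0 0"

```text
t: 12.7
ee_pos: [458.3, 7.1, 130.0]
orientation: [2.159, 2.281, 0.002]
ft_force: [-0.1, -0.3, 1.2]
width: 61.5
```

Run:
```python
from h import *
o=ctrl.get_obs(); print(o['ee_pos'],o['width'])
d=grab('wrist'); find(d,66,84,(458,8))
d=grab('wrist'); find(d,66,84,(592,59))
d=grab('top'); find(d,66,84,(592,59)); find(d,66,84,(598,-72),40)
```

```text
[458.30132377   7.14834792 129.9755479 ] 61.52200157255468
[237 189  32  33 842] [457.   8.] [22.  22.2] 89.8 z 75.8 col [117. 109. 102.]
[ 430  126   46   36 1258] [590.   59.6] [22.2 23.5] 81.0 z 79.5 col [194. 187. 178.]
```

>>> play_rows:
  increments: "0.7 -0.001 0.001 -0.03 0;0.7 0 0 -0.03 0;0.7 0 0 -0.03 0;0.7 0 0 -0.015 0;0.7 0 0 -0.01 0;0.7 0 0 0 0;0.3 0 0 0 0;0.1 0 0 0 0;0 0 0 0 0;0 0 0 0 0;0 0 0 0 0;0 0 0 0 0;0 0 0 0.01 0;0 0 0 0.02 0;0 0 0 0.03 0;0 0 0 0.02 0;0 0 0 0 0"

```text
t: 14.55
ee_pos: [457.5, 8.1, 97.3]
orientation: [2.157, 2.279, 0.005]
ft_force: [-0.4, 0.5, 0.2]
width: 31.6
```

>>> play_rows:
  increments: "0 0.01 0 0.01 0;0 0.025 -0.002 0 0;0 0.03 -0.003 0 0;0 0.03 -0.003 0 0;0 0.025 -0.002 0 0;0 0.0135 -0.001 0 0;0 0.005 0 0 0;0 0 0 0 0;0 0 0 -0.02 0;0 0 0 -0.03 0;0 0 0 -0.02 0;0 0 0 -0.01 0;0 0 0 -0.003 0;0 0 0 -0.001 0;0 0 0 0 0"

```text
t: 16.05
ee_pos: [595.0, -2.9, 21.5]
orientation: [2.159, 2.281, 0.001]
ft_force: [-0.6, 0.1, -2.2]
width: 31.9
```

>>> play_rows:
  increments: "0 0 0 -0.0005 0;0 0 0 -0.0005 0;0 0 0 0 0"

```text
t: 16.35
ee_pos: [594.7, -2.9, 20.1]
orientation: [2.159, 2.281, 0.001]
ft_force: [-0.4, 0.1, -0.5]
width: 31.8
```

>>> play_rows:
  increments: "0 0 0 -0.0005 0;0 0 0 -0.0005 0;0 0 0 0 0"

```text
t: 16.65
ee_pos: [594.7, -3.0, 19.4]
orientation: [2.16, 2.281, 0.0]
ft_force: [-2.1, 0.6, 6.0]
width: 31.5
```

>>> play_rows:
  increments: "0.6 0 0 0 0;0.6 0 0 0 0;0.6 0 0 0 0;0.6 0 0 0.02 0;0.6 0 0 0.03 0;0.6 0 0 0.03 0;0.8 0 0 0.02 0;0.8 -0.015 0.01 0.01 -1.7;0.8 -0.028 0.02 0 -2;0.8 -0.03 0.021 0 -2;0.8 -0.03 0.021 0 -2;0.8 -0.03 0.021 0 -2;0.8 -0.025 0.0175 0 -2;0.8 -0.0125 0.009 0 0;0.8 0 0 0 0;0.8 0 0 0 0"

```text
t: 18.25
ee_pos: [425.2, 116.6, 129.0]
orientation: [2.379, 2.051, 0.002]
ft_force: [0.6, -0.8, 0.3]
width: 70.0
```

Run:
```python
from h import *
o=ctrl.get_obs(); print(o['ee_pos'],o['width'])
d=grab('wrist','w3.png'); find(d,38,54,(425,117)); find(d,38,58,(605,178)); find(d,66,84,(595,25))
d=grab('top'); find(d,66,84,(592,25),120)
```

```text
[425.24160975 116.60039059 128.96095937] 70.00226640781864
[ 224  168   55   54 2326] [422.8 117.2] [43.1 43.4] 56.7 z 45.8 col [131. 122. 114.]
[ 450   49   62   65 3290] [600.5 177. ] [38.3 43.8] 2.4 z 49.7 col [202. 194. 181.]
[ 466  230   43   34 1010] [589.9  61.2] [20.5 23.3] 75.0 z 79.4 col [168. 160. 149.]
[285 144  10  10  75] [602.9 -71.4] [21.5 21.1] 35.8 z 78.5 col [176. 178. 167.]
[258 147  10  10  72] [595.5  -2.2] [21.8 21.4] 58.9 z 78.2 col [177. 180. 169.]
[233 148  10  10  70] [593.2  60.7] [19.9 21.5] 60.0 z 79.0 col [178. 181. 170.]
```

View pics/w3.png

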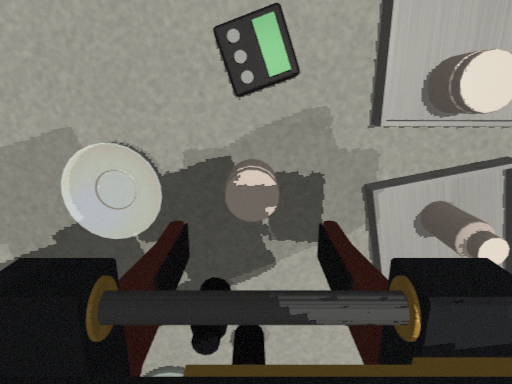

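Both bottles stand at 78–79 mm in line. Jar B (252,190) is between the fingers with the dish (112,190) clear of them, so I descend and grip.

>>> play_rows:
  increments: "0.8 -0.002 0.0005 -0.03 0;0.8 0 0 -0.03 0;0.8 0 0 -0.03 0;0.8 0 0 -0.02 0;0.8 0 0 -0.01 0;0.8 0 0 0 0;0.5 0 0 0 0;0.3 0 0 0 0;0 0 0 0 0;0 0 0 0 0;0 0 0 0 0;0 0 0 0 0;0 0 0 0.01 0;0 0 0 0.02 0;0 0 0 0.03 0;0 0 0 0.01 0;0 0 0 0 0"

```text
t: 20.05
ee_pos: [423.1, 117.4, 80.2]
orientation: [2.379, 2.049, 0.005]
ft_force: [0.1, 0.5, -0.6]
width: 45.5
```

>>> play_rows:
  increments: "0 0.01 0.01 0.01 0;0 0.022 0.022 0 0;0 0.025 0.024 0 0;0 0.025 0.024 0 0;0 0.025 0.024 0 0;0 0.025 0.024 0 0;0 0.025 0.024 0 0;0 0.022 0.021 0 0;0 0.015 0.015 0 0;0 0.009 0.009 0 0;0 0 0 0 0;0 0 0 -0.02 0;0 0 0 -0.03 0;0 0 0 -0.015 0;0 0 0 -0.006 0;0 0 0 -0.002 0;0 0 0 0 0"

```text
t: 21.75
ee_pos: [625.3, 314.1, 16.2]
orientation: [2.381, 2.049, 0.001]
ft_force: [-0.3, -0.6, -0.3]
width: 45.7
```

>>> play_rows:
  increments: "0 0 0 -0.001 0;0 0 0 -0.0005 0;0 0 0 0 0"

```text
t: 22.05
ee_pos: [625.4, 314.2, 14.9]
orientation: [2.381, 2.049, 0.002]
ft_force: [-0.7, -0.0, -1.3]
width: 45.7
```

>>> play_rows:
  increments: "0 0 0 -0.0005 0;0 0 0 -0.0005 0;0 0 0 0 0"

```text
t: 22.35
ee_pos: [625.1, 314.1, 13.6]
orientation: [2.381, 2.05, 0.0]
ft_force: [-1.3, -1.3, 3.6]
width: 45.3
```

>>> play_rows:
  increments: "0.65 0 0 0 0;0.65 0 0 0 0;0.65 0 0 0 0;0.65 0 0 0.02 0;0.65 0 0 0.03 0;0.65 0 0 0.03 0;0.8 0 0 0.02 0;0.8 -0.015 0.004 0.01 0;0.8 -0.03 0.007 0 0;0.8 -0.035 0.008 0 0;0.8 -0.035 0.008 0 0;0.8 -0.035 0.008 0 0;0.8 -0.023 0.005 0 0;0.8 -0.01 0.002 0 0;0.8 0 0 0 0;0.8 0 0 0 0"

```text
t: 23.95
ee_pos: [442.6, 356.2, 123.5]
orientation: [2.38, 2.05, 0.001]
ft_force: [0.3, -0.9, 0.1]
width: 70.3
```

Run:
```python
from h import *
o=ctrl.get_obs(); print(o['ee_pos'],o['width'])
d=grab('wrist'); find(d,38,54,(443,356)); find(d,38,58,(625,314))
d=grab('top'); find(d,38,54,(625,314),160)
```

```text
[442.60631236 356.24908663 123.49425108] 70.27972805171842
[ 226  169   56   56 2405] [441.8 356.3] [43.2 43.2] 78.6 z 45.8 col [130. 121. 113.]
[ 454  187   58   56 2586] [619.8 314.5] [38.4 43.7] 3.3 z 49.7 col [194. 184. 171.]
[133 135  19  18 235] [626.6 314.8] [43.4 42.2] 26.1 z 49.2 col [184. 184. 172.]
[185 142  18  17 233] [607.1 178.4] [42.3 43.5] 66.5 z 49.3 col [190. 193. 181.]
```

>>> play_rows:
  increments: "0.8 0 0 -0.03 0;0.8 0 0 -0.03 0;0.8 0 0 -0.03 0;0.8 0 0 -0.015 0;0.8 0 0 -0.009 0;0.8 0 0 0 0;0.5 0 0 0 0;0.3 0 0 0 0;0 0 0 0 0;0 0 0 0 0;0 0 0 0 0;0 0 0 0 0;0 0 0 0.01 0;0 0 0 0.02 0;0 0 0 0.03 0;0 0 0 0.01 0;0 0 0 0 0"

```text
t: 25.75
ee_pos: [442.9, 356.8, 80.9]
orientation: [2.381, 2.049, 0.006]
ft_force: [-0.2, 0.6, -0.2]
width: 45.4
```

>>> play_rows:
  increments: "0 0.01 -0.006 0.01 0;0 0.022 -0.014 0 0;0 0.03 -0.02 0 0;0 0.03 -0.02 0 0;0 0.03 -0.02 0 0;0 0.025 -0.016 0 0;0 0.017 -0.01 0 0;0 0.0086 -0.0048 0 0;0 0 0 0 0;0 0 0 -0.02 0;0 0 0 -0.03 0;0 0 0 -0.015 0;0 0 0 -0.006 0;0 0 0 -0.003 0;0 0 0 -0.0005 0;0 0 0 0 0"

```text
t: 27.35
ee_pos: [615.2, 245.6, 15.6]
orientation: [2.38, 2.049, 0.002]
ft_force: [0.1, 0.0, -0.2]
width: 45.6
```

>>> play_rows:
  increments: "0 0 0 -0.0005 0;0 0 0 -0.0005 0;0 0 0 0 0"

```text
t: 27.65
ee_pos: [614.9, 245.3, 14.2]
orientation: [2.381, 2.049, 0.001]
ft_force: [-0.2, 0.1, 1.1]
width: 45.7
```

>>> play_rows:
  increments: "0 0 0 -0.0005 0;0 0 0 0 0;0 0 0 0 0"

```text
t: 27.95
ee_pos: [614.9, 245.3, 14.2]
orientation: [2.381, 2.049, 0.001]
ft_force: [-2.2, -1.5, 6.5]
width: 45.1
```

Contact. I release, lift, and back away for a clear view.

>>> play_rows:
  increments: "0.65 0 0 0 0;0.65 0 0 0 0;0.65 0 0 0 0;0.65 0 0 0.02 0;0.65 0 0 0.03 0;0.65 0 0 0.04 0;0.65 0 0 0.04 0;0.65 -0.03 0 0.03 0;0.65 -0.04 0 0.02 0;0.65 -0.04 0 0.01 0;0.65 -0.04 0 0 0;0.65 -0.04 0 0 0;0.65 -0.03 0 0 0;0.65 0 0 0 0;0.65 0 0 0 0"

```text
t: 29.45
ee_pos: [394.8, 245.6, 203.6]
orientation: [2.38, 2.051, 0.002]
ft_force: [0.6, -0.1, -0.4]
width: 56.9
```

Run:
```python
from h import *
d=grab('top','topf.png'); find(d,38,54,(625,246),160); find(d,66,84,(595,0),120); find(d,28,46,(614,-232),150);find(d,45,70,(444,-337),60);find(d,10,25,(446,228),60)
i=cv2.imread('pics/topf.png'); cv2.imwrite('pics/topfb.png',cv2.resize(i[100:270,100:440],(800,400),interpolation=cv2.INTER_CUBIC))
d=grab('side','sf.png'); i=cv2.imread('pics/sf.png'); cv2.imwrite('pics/sfb.png',cv2.resize(i[120:350,100:360],(678,600),interpolation=cv2.INTER_CUBIC))
```

```text
[133 135  19  18 236] [625.9 315.1] [43.1 42.6] 46.0 z 49.1 col [187. 186. 175.]
[160 139  17  18 233] [615.9 245.6] [42.4 43.9] 88.2 z 49.0 col [191. 191. 180.]
[185 142  18  18 234] [606.8 178.4] [42.6 42.5] 57.0 z 49.1 col [194. 196. 184.]
[286 144   9  10  74] [602.5 -71.5] [20.7 21.6] 49.9 z 78.9 col [186. 188. 176.]
[259 147   9  11  72] [595.8  -2.1] [20.9 21.3] 60.2 z 78.2 col [186. 188. 177.]
[233 148  10  10  73] [592.9  60.8] [21.2 22.1] 55.5 z 78.4 col [184. 187. 176.]
[383 136  13  30 358] [ 610.8 -333.4] [29.6 78. ] 88.1 z 37.3 col [191. 187. 176.]
[335 142  31  13 352] [ 616.5 -230.5] [77.7 31.2] 86.6 z 37.3 col [193. 191. 180.]
[388 203  21  20 144] [ 444.2 -337. ] [47.6 48.6] 28.2 z 57.5 col [140. 148. 141.]
[163 201  24  25 462] [446.6 228. ] [56.6 56.5] 10.6 z 16.5 col [60. 74. 61.]
```

View pics/topfb.png

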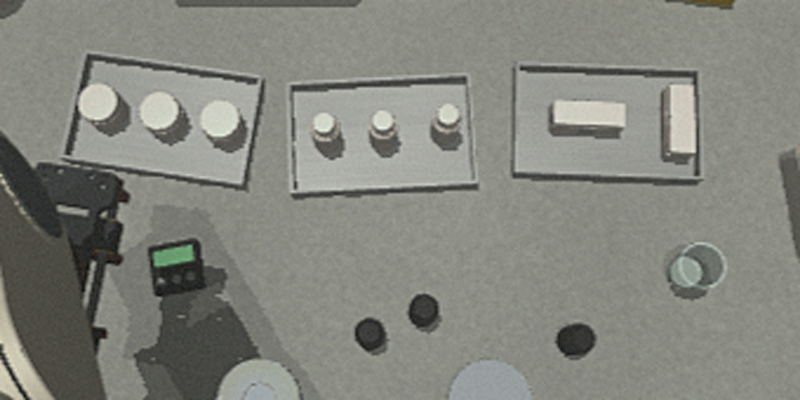

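View pics/sfb.png

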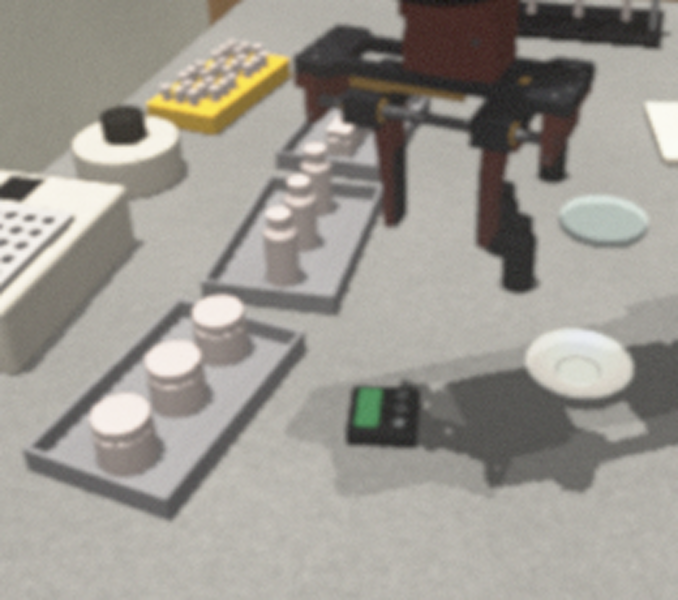

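Both views show the pieces in their trays: jars upright at (98,103) and (160,112), bottles upright at (324,127) and (383,125), and the case flat at (588,116). The beaker (697,268) and timer (176,267) have not moved, and the robot is touching nothing.

```bash
python3 -c "
from workcell import ctrl; print(ctrl.get_obs()['t'],ctrl.close_job())"
```

```text
the job is handed in; nothing more can be done
29.55 None
```

All five containers are in the trays of their own kind, and I handed the job in at 29.6 s. Each one was lowered until light contact, with readings up to 6.5 N, and then released.

My last checks, from the top and side cameras:
- **Jars:** both stand upright in the jar tray, tops at 49 mm.
- **Bottles:** both stand upright in the bottle tray, tops at 78 mm.
- **Slide case:** it lies flat on the case tray's floor, lid up, top at 37 mm. It lies along the tray's length, a quarter turn from the fixed case.
- **Beaker and timer:** both read within 1 mm of where they started.

No final check failed. The only disagreement was between the wrist and top cameras, by about 2–3 mm for most pieces, and up to about 7 mm where the wrist view cut a jar off at the picture's edge. It did not affect any grasp or placement.

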